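# Load the test reader's open bay and select it on the dial

## Robot

A 7-joint arm with a two-finger parallel gripper is mounted at the origin on the work surface. World frame = base frame: x ahead of the robot, y to its left, z up, the work surface at z = 0. Lengths are in mm, angles in rad, forces in N, time in s.
With the tool pointing down it reaches from about 425 to 1025 mm from the base axis. Payload 9.4 kg.
Tool frame: the origin (TCP) lies at the very end of the fingers, on their centre line; the grasp point (between the pads) lies 19 mm behind it; z points along the fingers, y is the line along which they close (so a half turn about z gives the same grasp; the last joint's range is limited). The gripper opens to 85 mm and grips with 20 to 120 N. Pads are 22 mm wide; open, the fingers measure 114 mm over their backs; the gripper's body (76 mm by 85 mm) begins 54 mm behind the grasp point. The pads swing forward as they close: fully open they stand 13 mm farther back than shut.
Start: joints at [-1.3, 0.599, -0.003, 1.599, 0.002, 0.943, -0.08], TCP at [247.106, 681.588, 231.275] pointing down, gripper open.
Joint ranges: [-2.57, 2.57], [-0.35, 1.97], [-1.29, 1.29], [0.11, 2.56], [-1.05, 4.19], [0.11, 1.86], [-2.63, 2.63]. Speed limits (rad/s): [2.22, 2.22, 3.01, 3.01, 3.14, 3.14, 3.14].

## Interface

Orientations are given as a unit quaternion [w, x, y, z].
In Python, from plant import * gives the robot as it stands.
- The arm moves only by the tool move_arm, never from a script. Its argument "steps" is a list that holds one entry, the list of rows, each a list of 7 numbers: the shift along the world's x, y, z as a fraction of full scale, then the turn, a rotation vector about the world's x, y, z as a fraction of full scale, then the finger opening in mm, from 0 to 85.4. A call has 1 to 5 rows; each row is the pose to reach, as a shift and turn from the pose commanded when the call began; what a row does not reach only later rows make up. Full scale, the value 1, is 120 mm for a shift and 90 degrees for a turn. A row lasts 1/12 s, in which the tool goes at most 41.7 mm and 7.16 degrees, less where a joint would pass 70% of its speed; a pose out of reach is approached as far as the arm can. A call with a number of a shift or a turn outside -1 to 1 is refused whole. A call with a gripper value outside its range is refused whole. The fingers move at their own pace and stop on an object; "force" is the grip in N (left out, the last holds). Time passes only in rows, so rows that repeat a pose let the fingers close. It gives the time, the measured TCP pose, the force, the opening and the grip force at its end, in the units of the state.
- state(): the state, without advancing time (a new reading comes with each control period).
- get_image(name): name is "side" or "top"; returns a dict with "color" (420x560x3 uint8, red, green, blue), "fovy" (degrees; the focal length in pixels is half the picture's height over the tangent of half this angle, whatever the lens; pixels are square), "cx", "cy" (the principal point, pixels), "extrinsics" (4x4, takes a point from camera to world coordinates). Camera axes: x right, y up, looking along -z (the intrinsics and any distortion apply to the point x, -y, -z); pixel columns grow to the right and rows downward; lengths in mm; the calibration is good to about 2 mm. A picture is of the moment at which its call begins. There is no depth.
- job_done(): hands the job in; it is judged then, once.
The state is a dict: "t": time; "joint_positions": joint angles; "joint_vel": joint speeds; "joint_torque": joint torques, N m; "position": TCP position; "tool_rot": TCP orientation; "wrist_force": force on the tool from outside, world axes, zero at the start; "moment": the same for the moment, N m; "opening": opening from 0.0 (shut) to 1.0 (fully open); "grasp_force": force on a finger pad.
Only numpy, scipy, OpenCV 4.12 (cv2) and the standard library are available. Lean on these libraries where they do the work, as an engineer would, in place of code of your own. Each camera call takes 0.05 s, during which the arm holds its last target. There are 200 camera calls.

## Task

Lay the test cartridge (the long one with a round well) flat in the reader's open bay, with its round well at the robot's end of the bay. Then swing the clear lid fully shut over it, and then turn the selector dial until its pointer clicks at the dots that match the bay you loaded (one, two or three). Leave the short ribbed cartridge and everything else on the counter where it stands.

Things in the scene. Friction and masses are not known exactly. Their poses are not given: they have to be found in the camera images.
- cartridge: Test cartridge, a white block 100 (x) x 44 (y) x 16 (z) mm, about 60 g, with a round well on its top near its -x end. It is lying face up on the paper mat. Origin: centre of its underside; z up.
- well (a point): Centre of the round well on the cartridge's top face: 30 mm from the cartridge's centre towards its -x end, 16 mm above its underside. In the bay this end must be nearer the robot (towards the reader's -x side).
- spent: Short ribbed cartridge, 72 x 44 x 16 mm, no well, five ribs across its top: not the one to load; leave it. Origin: centre of its underside.
- mat: Paper mat fixed on the counter, 190 x 200 x 1 mm, on which the two cartridges lie side by side (centres 110 mm apart). Origin: centre of its underside.
- reader: Reader fixed on the counter, white housing 170 (x) x 330 (y) x 50 mm high; its front is its -x side. Origin: centre of its underside. Three bays, 106 (x) x 50 (y) mm, 6 mm deep in the top deck, centred at x -3, y +115, +55, -5 mm, marked on the deck before them with one, two, three black dots in that order. Two bays are closed by flush aluminium blanks. Dial at x -12, y -105 mm.
- pad: Thin black rubber pad, 100 x 46 x 1 mm, on the floor of the open bay (its underside 44 mm above the counter), at the bay's centre; its axes are parallel to the reader's. Origin: centre of its underside; the loaded cartridge's underside lies 1 mm above it and its top stands 11 mm above the deck. The pad shows which bay is open.
- lid (a joint): Clear hinged lid over the three bays, rad: 0 is fully shut, about 1.6 to 1.8 (standing open) at the start, stop at 1.95. Hinge stiff: the lid stays where it is left, and about 2 N at its free edge moves it.
- lid_hinge (a point): Middle of the lid's hinge line, along the reader's y behind the bays (x 75, y 55, z 51 mm in the reader's frame). Shut, the lid is a tray 186 mm wide (y) reaching 140 mm from the hinge to the reader's -x: a 4 mm panel, outer face 19 mm above the hinge line, with 15 mm skirts below. It opens upward and back (+x).
- lid_edge (a point): Middle of the lid's free edge on its outer face: 140 mm from the hinge line along the panel, 19 mm off it along the panel's outward normal.
- dial (a joint): Selector dial, rad, growing clockwise seen from above. Sprung detents every 0.785 rad hold it: 0 = one dot, 0.785 = two dots, 1.571 = three dots, 2.356 = short line, 3.142 = long line; stops just outside. It starts at one of the two lines or between them. About 0.2 N m turns it from one detent to the next; let go within about 0.2 rad of a detent, it settles there.
- dial_grip (a point): Point on the dial's vertical axis in the middle of its grip bar, 83 mm above the counter. The bar is 50 mm long, 14 mm wide and stands from 59 to 95 mm above the counter, over a disc 54 mm across. x axis: along the bar, towards its nosed pointer end. The pointer points to the reader's +y at 0, its +x at 1.571 and its -y at 3.142.
- jar: Glass jar with a steel lid, 68 mm across and 90 mm high, standing by the mat; leave it. Origin: centre of its underside.
- gel: White gel bottle, 64 mm across, 170 mm high; leave it. Origin: centre of its underside.
- rinse: Orange rinse bottle, 60 mm across, 150 mm high; leave it. Origin: centre of its underside.
- tape: Tape roll lying flat, 84 mm across, 25 mm high; leave it. Origin: centre of its underside.
- cup: Steel cup, 68 mm across, 70 mm high; leave it. Origin: centre of its underside.
- gauze: Cardboard box 75 x 110 x 50 mm high; leave it. Origin: centre of its underside.
Not all that is in view belongs to the job. Leave any orange or red look-alike of the cartridge alone.

How it is judged:
By the outcome, as a careful person would: the job done as asked, in the order asked, and still so for the second after the job is handed in, with the robot touching nothing.
It also fails if it takes over 72 s, if anything falls off the work surface, if the arm or the gripper's body presses on something with over 40 N, if the wrist force passes 120 N, or if a joint passes its speed limit or range.

## Working session

There is one attempt and no reset: what is moved stays moved. The work goes in short steps, Python scripts to look and compute and a tool call to move; the robot and the scene stay as the last step left them, time stands still between calls to the robot, and variables do not carry over. Pictures are saved under pics/ and viewed, at most 10 in all, crops included, and the job is handed in when it is done.

Besides the shell and the picture viewer there is one more tool, called after "Request:" as a command line: name --argument value ..., lists and objects as JSON in quotes. move_arm: Moves the arm, as the interface text tells. Shift numbers are shares of 120 mm and turn numbers shares of 90 degrees, none past 1 either way. Its arguments: {"type":"object","properties":{"steps":{"type":"array"},"force":{"type":"number"}},"required":["steps"]}

```bash
ls; mkdir -p pics; cat > h.py <<'E'
from plant import *
import numpy as np, cv2
def snap(n,f):
    g=get_image(n); cv2.imwrite(f,g["color"][:,:,::-1]); np.savez(n+'.npz',fovy=g["fovy"],cx=g["cx"],cy=g["cy"],E=g["extrinsics"],color=g["color"]); print({k:v for k,v in g.items() if k not in("color","extrinsics")}); return g
def ld(n): return np.load(n+'.npz')
def ray(n,u,v,z):
    g=ld(n);E=g['E'];f=210/np.tan(np.radians(float(g['fovy']))/2)
    d=E[:3,:3]@np.array([(u-g['cx'])/f,-(v-g['cy'])/f,-1]);o=E[:3,3]
    return (o+d*(z-o[2])/d[2]).round(1)
def proj(n,p):
    g=ld(n);E=g['E'];f=210/np.tan(np.radians(float(g['fovy']))/2)
    c=E[:3,:3].T@(np.array(p,float)-E[:3,3]); return np.array([g['cx']+f*c[0]/-c[2],g['cy']+f*c[1]/c[2]]).round(1)
E
python3 - <<'E'
from h import *
for n in("top","side"):
    g=snap(n,f'pics/{n}0.png'); print(np.array(g["extrinsics"]).round(2))
print(state())
E
```

```text
pics
{'fovy': 44.56130943503989, 'cx': 282.0830819249493, 'cy': 213.0866102470216}
[[-1.00000e-01  9.70000e-01 -2.10000e-01  2.08020e+02]
 [-9.90000e-01 -1.00000e-01  2.00000e-02  5.12800e+01]
 [-1.00000e-02  2.10000e-01  9.80000e-01  1.45407e+03]
 [ 0.00000e+00  0.00000e+00  0.00000e+00  1.00000e+00]]
{'fovy': 48.420040588522134, 'cx': 275.85421591704085, 'cy': 200.9292685877557}
[[ 7.6000e-01  3.1000e-01 -5.6000e-01 -1.6979e+02]
 [-6.4000e-01  4.0000e-01 -6.5000e-01 -7.1832e+02]
 [ 2.0000e-02  8.6000e-01  5.1000e-01  6.6017e+02]
 [ 0.0000e+00  0.0000e+00  0.0000e+00  1.0000e+00]]
{'t': 0.1, 'joint_positions': array([-1.29969387,  0.60004804, -0.0025086 ,  1.60001588,  0.00179983,
        0.94284582, -0.07980061]), 'joint_vel': array([-0.00104454, -0.00095407,  0.0004392 ,  0.00015547, -0.00163358,
       -0.0006155 , -0.00048783]), 'joint_torque': array([ 5.76318009e-03, -7.77988744e+01,  1.57068472e+00, -2.58625442e+01,
        1.27231545e-02,  5.45332077e-03, -5.64111940e-05]), 'position': array([247.00276749, 681.21934775, 230.51382578]), 'tool_rot': array([-4.25858845e-05,  1.73011709e-01,  9.84919548e-01, -6.56344059e-04]), 'wrist_force': array([ 0.07367702, -0.42734169,  0.40410446]), 'moment': array([ 0.03294387, -0.01539744,  0.04515915]), 'grasp_force': 0.0, 'opening': 1.000556005342049}
```

```bash
python3 - <<'E'
import cv2
for n in("top","side"):
    cv2.imwrite(f'pics/{n}0b.png',cv2.resize(cv2.imread(f'pics/{n}0.png'),(800,600),interpolation=cv2.INTER_CUBIC))
E
```

```text
(no output)
```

View pics/top0b.png

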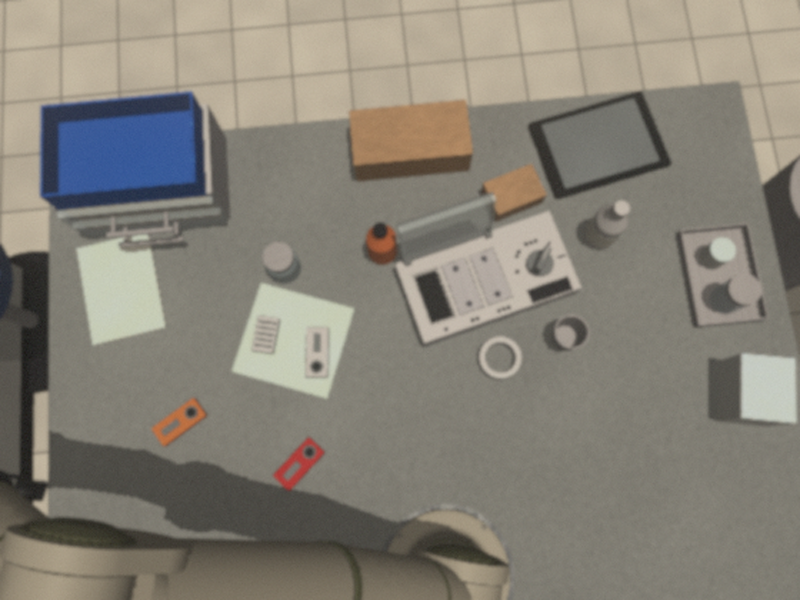

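View pics/side0b.png

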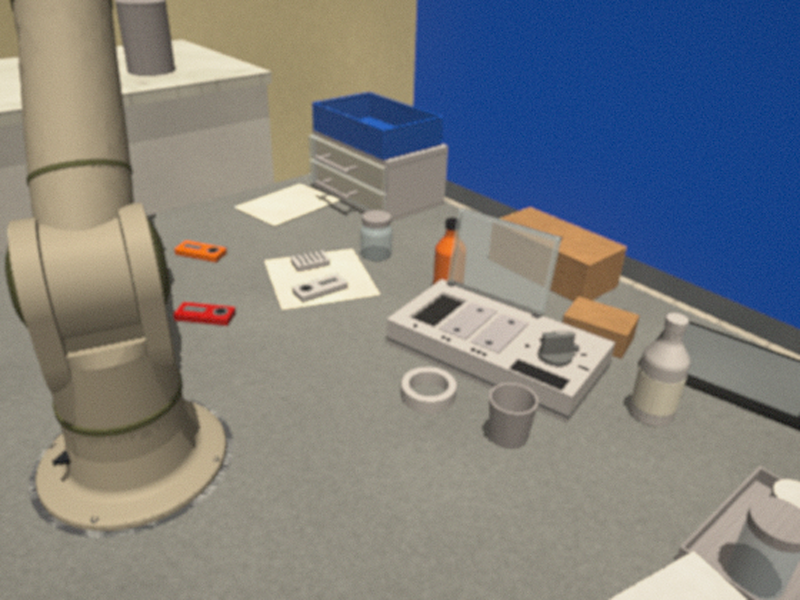

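The top picture shows the white cartridge with its well at (317,352), its well at (316,367), and the ribbed spent one at (265,334). The orange (180,421) and red (300,463) look-alikes are off the mat. The white one with the well, on the mat, fits the description. The open black bay at (434,296) is the one on the +y side, so it should be the one-dot bay. I'll confirm both in a crop.

```bash
python3 - <<'E'
import cv2,numpy as np
a=cv2.imread('pics/top0.png');s=cv2.imread('pics/side0.png')
# top: mat u160-250,v195-285 ; reader u265-415,v130-245
A=cv2.resize(a[190:290,155:255],None,fx=4,fy=4,interpolation=cv2.INTER_CUBIC)
C=np.full((600,800,3),0,np.uint8)
B=cv2.resize(a[130:250,268:418],None,fx=5,fy=5,interpolation=cv2.INTER_CUBIC)
cv2.imwrite('pics/c1.png',B)
C[:400,:400]=A
C[:400,400:]=cv2.resize(s[160:260,170:270],None,fx=4,fy=4,interpolation=cv2.INTER_CUBIC)
cv2.imwrite('pics/c2.png',C[:400])
E
```

```text
(no output)
```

View pics/c1.png

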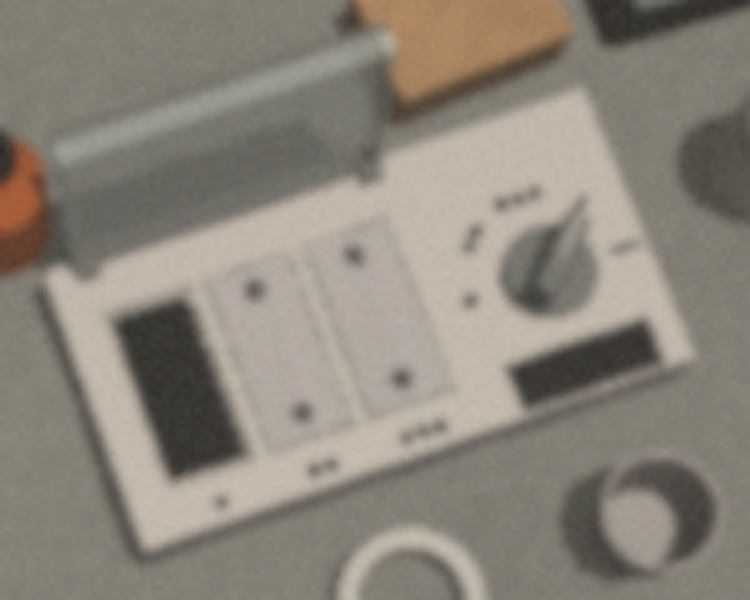

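View pics/c2.png

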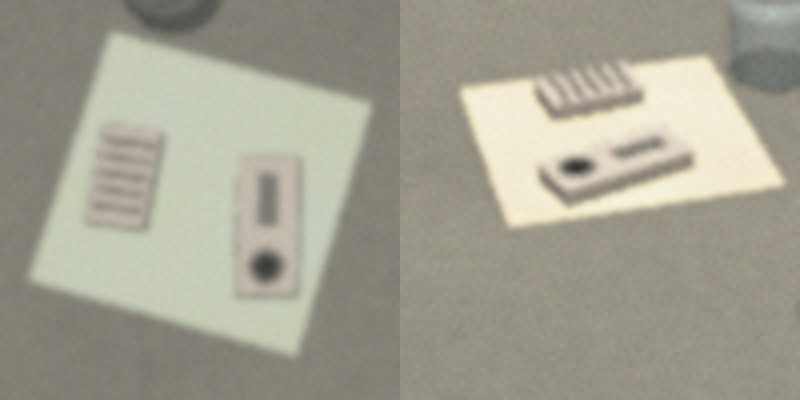

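The crops confirm one white cartridge on the mat with a well, at c2 (268,226), well at (266,266), plus the ribbed one at (124,178). The open black bay, at c1 (178,388), has a single dot before it at (222,501). The dial pointer is at c1 (582,205), between the three dots and the short line.

```bash
cat > fit.py <<'E'
from h import *
from scipy.optimize import least_squares
def fit(n,loc,uv,x0):
    loc=np.array(loc,float);uv=np.array(uv,float)
    W=lambda q:np.c_[q[0]+loc[:,0]*np.cos(q[2])-loc[:,1]*np.sin(q[2]),q[1]+loc[:,0]*np.sin(q[2])+loc[:,1]*np.cos(q[2]),loc[:,2]]
    r=lambda q:np.array([proj(n,p) for p in W(q)])-uv
    s=least_squares(lambda q:r(q).ravel(),x0,x_scale=[10,10,.1],diff_step=1e-3)
    return s.x,r(s.x).round(1)
def fr(q,p):
    c,s=np.cos(q[2]),np.sin(q[2]);return [round(float(q[0]+c*p[0]-s*p[1]),1),round(float(q[1]+s*p[0]+c*p[1]),1)]
E
python3 - <<'E'
from fit import *
o=np.array([155,190]);m=lambda L,s,o:[(np.array(p)-((s-1)/2))/s+o for p in L]
M=m([(110,33),(372,102),(298,356),(30,280)],4,o)
print('mat',[ray('top',*p,1) for p in M])
print('side mat',ray('top',*M[0],1))
C=m([(238,155),(301,157),(299,298),(235,296),(266,266)],4,o)
cl=[(50,22,16),(50,-22,16),(-50,-22,16),(-50,22,16),(-30,0,16)];cl=[(a,b,17) for a,b,_ in cl]
c=ray('top',*np.mean(C[:4],0),17);print('cart fit',*fit('top',cl,C,[c[0],c[1],0.1]))
R=m([(148,553),(692,355),(582,90),(45,285),(113,320),(185,300),(245,455),(172,478)],5,np.array([268,130]))
for r in R[:4]:print(ray('top',*r,50))
rl=[(-85,165),(-85,-165),(85,-165),(85,165),(50,140),(50,90),(-56,90),(-56,140)];rl=[(*p,50) for p in rl]
c=ray('top',*np.mean(R[:4],0),50);q,e=fit('top',rl,R,[c[0],c[1],.3]);print('reader',q,e)
D=m([(222,501),(322,467),(425,433),(470,300)],5,np.array([268,130]))
print('bay',fr(q,(-3,115)),'dial',fr(q,(-12,-105)),'hinge',fr(q,(75,55)))
# side cross-check: project
for p in [(-85,165),(-85,-165),(85,-165)]: print('side reader',proj('side',[*fr(q,p),50])*800/560)
print('lid edge side', [ (th,[proj('side',[*fr(q,(75-140*np.cos(th)+19*np.sin(th),y)),51+140*np.sin(th)+19*np.cos(th)])*800/560 for y in(148,-38)]) for th in(1.6,1.7,1.8)])
print('lid edge top', [ (th,[(proj('top',[*fr(q,(75-140*np.cos(th)+19*np.sin(th),y)),51+140*np.sin(th)+19*np.cos(th)])-[268,130])*5 for y in(148,-38)]) for th in(1.6,1.7,1.8)])
# cartridge in side
S=m([(575,165),(141+400,168),(690,152)],4,np.array([170-100,160]))
print('well side',ray('side',*S[0],17),'c',[ray('side',*p,17) for p in S[1:]])
# dial pointer
print('ptr',ray('top',*m([(582,205)],5,np.array([268,130]))[0],90))
E
```

```text
mat [array([599.9, 314.3,   1. ]), array([529.2, 128. ,   1. ]), array([351.6, 195.7,   1. ]), array([424.6, 381.6,   1. ])]
side mat [599.9 314.3   1. ]
cart fit [4.43548273e+02 2.09880855e+02 1.00000000e-01] [[-3.7  2.3]
 [-4.3 -1.2]
 [ 2.4 -2.2]
 [ 3.   1.4]
 [ 1.8  0.4]]
[433.6  -5.2  50. ]
[ 514.9 -321.9   50. ]
[ 676.9 -282.7   50. ]
[592.5  36.6  50. ]
reader [ 5.57111544e+02 -1.43196076e+02  2.70587945e-01] [[ 0.7  0.8]
 [ 0.8 -1.6]
 [-1.4 -1.9]
 [-0.8 -0.8]
 [-1.7  0.3]
 [ 0.4 -1.9]
 [ 2.4  1.2]
 [ 0.4  3. ]]
bay [523.5, -33.2] dial [573.6, -247.6] hinge [614.7, -70.1]
side reader [386.71428571 320.14285714]
side reader [575.85714286 395.        ]
side reader [614.71428571 339.85714286]
lid edge side [(1.6, [array([456.        , 209.57142857]), array([556.42857143, 237.85714286])]), (1.7, [array([459.85714286, 208.57142857]), array([559.42857143, 236.42857143])]), (1.8, [array([463.28571429, 208.42857143]), array([562.14285714, 236.        ])])]
lid edge top [(1.6, [array([ 56. , 172.5]), array([389.,  48.])]), (1.7, [array([ 46.5, 150.5]), array([378.,  27.])]), (1.8, [array([ 37., 130.]), array([367.5,   7.5])])]
well side [414.8 216.1  17. ] c [array([394.6, 226.8,  17. ]), array([486.5, 182.4,  17. ])]
ptr [ 597.  -263.6   90. ]
```

```bash
sed -i 's/\]).round(1)$/])/' h.py; sed -i 's/diff_step=1e-3//' fit.py
cat > m.py <<'E'
from fit import *
o=np.array([155,190]);m=lambda L,s,o:[(np.array(p)-((s-1)/2))/s+o for p in L]
C=m([(238,155),(301,157),(299,298),(235,296),(266,266)],4,o)
cl=[(50,22,17),(50,-22,17),(-50,-22,17),(-50,22,17),(-30,0,17)]
qc,ec=fit('top',cl,C,[445,210,-.2])
R=m([(148,553),(692,355),(582,90),(45,285),(113,320),(185,300),(245,455),(172,478)],5,np.array([268,130]))
rl=[(-85,165),(-85,-165),(85,-165),(85,165),(50,140),(50,90),(-56,90),(-56,140)];rl=[(*p,50) for p in rl]
q,e=fit('top',rl,R,[555,-143,.27])
E
python3 - <<'E'
from m import *
print(qc,ec,q,e)
print('bay',fr(q,(-3,115)),'dial',fr(q,(-12,-105)),'hinge',fr(q,(75,55)))
for p in [(-85,165),(-85,-165),(85,-165)]: print('side reader',proj('side',[*fr(q,p),50])*800/560)
for th in(1.6,1.7,1.8):
  for n,f in(('side',lambda p:p*800/560),('top',lambda p:(p-[268,130])*5)):
    print(th,n,[f(proj(n,[*fr(q,(75-140*np.cos(th)+19*np.sin(th),y)),51+140*np.sin(th)+19*np.cos(th)])).round() for y in(148,-38)])
p=ray('top',*m([(582,205)],5,np.array([268,130]))[0],90)[:2]-fr(q,(-12,-105)); a=np.arctan2(p[1],p[0])-q[2];print('dial',np.pi/2-a,np.hypot(*p))
for p in cl: print('side cart crop',(proj('side',[*fr(qc,p),17])-[170,160])*4+[400,0])
E
```

```text
[ 4.43895379e+02  2.08117351e+02 -1.00637986e-01] [[ 0.3  0.3]
 [-0.1 -0.2]
 [-0.4 -0.5]
 [-0.   0. ]
 [ 0.2  0.4]] [ 5.55644576e+02 -1.43175706e+02  2.48527669e-01] [[-0.4  0.4]
 [ 0.8  0.3]
 [-0.3 -0.6]
 [-0.6 -1.6]
 [-1.6 -0.4]
 [ 0.5 -2.2]
 [ 1.8  1.2]
 [-0.4  2.7]]
bay [524.4, -32.4] dial [569.8, -247.9] hinge [614.8, -71.4]
side reader [386.40466502 319.14072482]
side reader [573.04615408 396.29352421]
side reader [614.60320877 341.66998918]
1.6 side [array([457., 209.]), array([557., 239.])]
1.6 top [array([ 58., 168.]), array([394.,  51.])]
1.7 side [array([461., 208.]), array([560., 237.])]
1.7 top [array([ 49., 146.]), array([383.,  29.])]
1.8 side [array([465., 208.]), array([563., 237.])]
1.8 top [array([ 40., 125.]), array([373.,  10.])]
dial 2.3438035582671284 31.425793344518958
side cart crop [663.16266008 122.54935305]
side cart crop [695.30992674 148.97368368]
side cart crop [565.35762423 189.20727708]
side cart crop [535.22489605 160.81956183]
side cart crop [576.67446695 166.7905375 ]
```

```bash
cat > m2.py <<'E'
from m import *
def dark(n,u0,v0,u1,v1,t):
    g=ld(n)['color'][v0:v1,u0:u1].max(2).astype(np.uint8)
    g=cv2.resize(g,None,fx=4,fy=4,interpolation=cv2.INTER_CUBIC)
    b=(g<t).astype(np.uint8);k,l,s,c=cv2.connectedComponentsWithStats(b)
    i=1+np.argmax(s[1:,4]);cs,_=cv2.findContours((l==i).astype(np.uint8),0,1);r=cv2.minAreaRect(cs[0])
    return (cv2.boxPoints(r)-1.5)/4+[u0,v0],(c[i]-1.5)/4+[u0,v0],s[i,4]/16
E
python3 - <<'E'
from m2 import *
for t in(85,100,115):
  b,c,a=dark('top',285,180,325,235,t);print(t,b.tolist(),c,a,ray('top',*c,45))
  W=[ray('top',*p,45)[:2] for p in b];d=[W[i+1]-W[i] for i in range(3)];print([np.hypot(*x) for x in d],[np.arctan2(x[1],x[0]) for x in d])
  b,c,a=dark('side',285,195,325,235,t);print('side',c,a,ray('side',*c,45))
k=[0,1,2]
P,_,_=dark('top',285,180,325,235,100)
q2,e2=fit('top',[rl[i] for i in k],[R[i] for i in k],q);print(q2,e2.tolist(),fr(q2,(-3,115)),fr(q2,(-12,-105)))
E
```

```text
85 [[290.74122381210327, 194.16656112670898], [304.355562210083, 189.11608123779297], [315.8358402252197, 220.0629119873047], [302.22150230407715, 225.1133918762207]] [303.27600694 207.22137366] 459.3125 [526.2667834  -32.47862171  45.        ]
[np.float64(41.46562440300568), np.float64(95.1367126323261), np.float64(40.91062079261035)] [np.float64(-1.3069701557000404), np.float64(-2.905731297764111), np.float64(1.8300066522355034)]
side [306.18516427 216.82376797] 304.375 [525.73747058 -30.0667841   45.        ]
100 [[290.3369126319885, 193.89599132537842], [304.79584884643555, 188.60116863250732], [316.38488578796387, 220.24813842773438], [301.9259490966797, 225.54296112060547]] [303.31297063 207.21319654] 498.0 [526.27976265 -32.58489665  45.        ]
[np.float64(43.973614304427514), np.float64(97.1552909295731), np.float64(43.37196815345764)] [np.float64(-1.3112101006117143), np.float64(-2.910079471573394), np.float64(1.8257268165197136)]
side [306.18415306 216.75550703] 329.125 [525.9523686  -29.83545808  45.        ]
115 [[289.7999997138977, 193.5999984741211], [304.9304885864258, 188.0256118774414], [316.86890029907227, 220.42987823486328], [301.73841094970703, 226.00426483154297]] [303.3404667  207.18492026] 533.0 [526.35328089 -32.67093391  45.        ]
[np.float64(46.06002100505182), np.float64(99.55860809601565), np.float64(45.41475334673325)] [np.float64(-1.3091407669524213), np.float64(-2.908291622232748), np.float64(1.8276536420937195)]
side [306.19046775 216.68484231] 352.75 [526.18927727 -29.60714747  45.        ]
[ 5.55921209e+02 -1.43044052e+02  2.46503173e-01] [[-0.5, 0.2], [0.7, 0.3], [-0.2, -0.6]] [525.0, -32.3] [569.9, -247.8]
```

Request:
move_arm --steps '[[[0.41, -0.986, 0, 0, 0, 0.157, 70], [0.41, -0.986, 0, 0, 0, 0.157, 70], [0.41, -0.986, 0, 0, 0, 0.157, 70], [0.41, -0.986, 0, 0, 0, 0.157, 70], [0.41, -0.986, 0, 0, 0, 0.157, 70]]]' --force 40

```text
t: 0.52
position: [298.5, 560.3, 231.5]
tool_rot: [0.0, 0.053, 0.999, -0.001]
wrist_force: [0.4, 0.1, -1.0]
opening: 0.818
grasp_force: 0.0
```

```bash
python3 - <<'E'
from m2 import *
k=800/560
q=[557,-143.3,.2465]
def loc(w): 
    d=np.array(w[:2])-q[:2];c,s=np.cos(q[2]),np.sin(q[2]);return c*d[0]+s*d[1],-s*d[0]+c*d[1]
print('rinse cap top',r:=ray('top',380/k,231/k,148),loc(r))
print('rinse cap side',r:=ray('side',451/k,222/k,150),loc(r))
print('gel cap',r:=ray('top',621/k,208/k,170),loc(r))
print('gauze corner',r:=ray('top',519/k,183/k,50),loc(r))
E
```

```text
rinse cap top [636.94444889  59.00599509 148.        ] (np.float64(126.89286023819756), np.float64(176.68342473736047))
rinse cap side [632.22760945  55.02585974 150.        ] (np.float64(121.34740170153466), np.float64(173.97456125731668))
gel cap [ 628.67852909 -387.71615575  170.        ] (np.float64(9.87156564177004), np.float64(-254.51840977847212))
gauze corner [ 742.12010683 -231.38140066   50.        ] (np.float64(158.031516817411), np.float64(-130.5903012687205))
```

Request:
move_arm --steps '[[[0.41, -0.986, 0, 0, 0, 0, 70], [0.41, -0.986, 0, 0, 0, 0, 70], [0.41, -0.986, 0, 0, 0, 0, 70], [0.41, -0.986, 0, 0, 0, 0, 70]]]'

```text
t: 0.85
position: [348.5, 438.5, 231.0]
tool_rot: [0.0, 0.054, 0.999, -0.002]
wrist_force: [-0.4, -0.4, -1.3]
opening: 0.823
grasp_force: 0.0
```

Request:
move_arm --steps '[[[0.41, -0.986, -0.46, 0, 0, 0, 70], [0.41, -0.986, -0.46, 0, 0, 0, 70], [0.41, -0.986, -0.46, 0, 0, 0, 70], [0.41, -0.986, -0.46, 0, 0, 0, 70]]]'

```text
t: 1.18
position: [395.5, 322.1, 174.2]
tool_rot: [-0.001, 0.052, 0.999, -0.002]
wrist_force: [-0.0, -0.3, 0.2]
opening: 0.821
grasp_force: 0.0
```

Request:
move_arm --steps '[[[0.41, -0.986, -0.46, 0, 0, 0, 70], [0.41, -0.986, -0.46, 0, 0, 0, 70], [0.41, -0.986, -0.46, 0, 0, 0, 70], [0.41, -0.986, -0.46, 0, 0, 0, 70], [0.41, -0.986, -0.46, 0, 0, 0, 70]]]'

```text
t: 1.6
position: [444.8, 205.4, 119.3]
tool_rot: [-0.001, 0.053, 0.999, -0.001]
wrist_force: [-0.4, 0.8, 0.3]
opening: 0.821
grasp_force: 0.0
```

Request:
move_arm --steps '[[[0, 0, -0.5, 0, 0, 0, 70], [0, 0, -0.5, 0, 0, 0, 70], [0, 0, -0.5, 0, 0, 0, 70], [0, 0, -0.5, 0, 0, 0, 70], [0, 0, -0.5, 0, 0, 0, 70]]]'

```text
t: 2.02
position: [444.1, 209.8, 61.7]
tool_rot: [0.0, 0.05, 0.999, 0.0]
wrist_force: [0.4, 0.9, 0.2]
opening: 0.817
grasp_force: 0.0
```

```bash
python3 - <<'E'
from h import *
snap('top','pics/t1.png');snap('side','pics/s1.png');s=state();print(s['position'],s['tool_rot'],s['joint_positions'])
a=cv2.imread('pics/t1.png');b=cv2.imread('pics/s1.png')
C=np.hstack([cv2.resize(a[190:290,155:255],None,fx=4,fy=4,interpolation=2),cv2.resize(b[140:240,170:270],None,fx=4,fy=4,interpolation=2)])
cv2.imwrite('pics/v1.png',C)
E
```

```text
{'fovy': 44.56130943503989, 'cx': 282.0830819249493, 'cy': 213.0866102470216}
{'fovy': 48.420040588522134, 'cx': 275.85421591704085, 'cy': 200.9292685877557}
[444.43831862 209.38829669  62.15552716] [8.77466892e-04 5.01517192e-02 9.98741008e-01 6.59428556e-04] [-0.51981144  0.60648337 -0.05144624  2.26153975  0.10845763  0.27352321
  0.80396469]
```

View pics/v1.png

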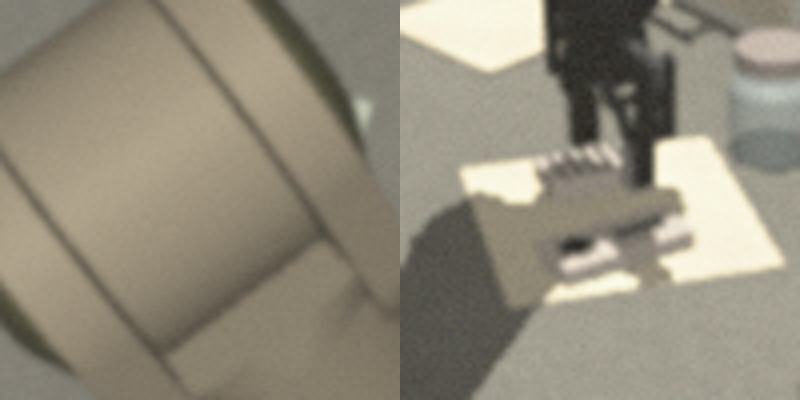

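The side view shows the fingers straddling the cartridge, which lies at crop (620,240), with tips at (585,143) and (645,187). I'll descend and grip.

Request:
move_arm --steps '[[[0, 0, -0.2, 0, 0, 0, 70], [0, 0, -0.36, 0, 0, 0, 70], [0, 0, -0.445, 0, 0, 0, 70], [0, 0, -0.445, 0, 0, 0, 70], [0, 0, -0.445, 0, 0, 0, 70]]]'

```text
t: 2.53
position: [443.9, 208.4, 7.9]
tool_rot: [-0.0, 0.051, 0.999, -0.0]
wrist_force: [0.4, -0.0, -0.6]
opening: 0.822
grasp_force: 0.0
```

Request:
move_arm --steps '[[[0, 0, 0, 0, 0, 0, 35], [0, 0, 0, 0, 0, 0, 35], [0, 0, 0, 0, 0, 0, 35], [0, 0, 0, 0, 0, 0, 35], [0, 0, 0, 0, 0, 0, 35]]]'

```text
t: 2.95
position: [444.4, 208.5, 8.7]
tool_rot: [0.001, 0.051, 0.999, 0.0]
wrist_force: [-0.8, 0.2, 8.8]
opening: 0.499
grasp_force: 39.7
```

Request:
move_arm --steps '[[[0, 0, 0, 0, 0, 0, 35], [0, 0, 0, 0, 0, 0, 35], [0, 0, 0, 0, 0, 0, 35], [0, 0, 0, 0, 0, 0, 35], [0, 0, 0, 0, 0, 0, 35]]]'

```text
t: 3.37
position: [444.4, 208.5, 8.8]
tool_rot: [0.001, 0.051, 0.999, 0.0]
wrist_force: [-0.8, -0.7, 7.1]
opening: 0.491
grasp_force: 39.7
```

Request:
move_arm --steps '[[[0, 0, 0.1, 0, 0, 0, 35], [0, 0, 0.3, 0, 0, 0, 35], [0, 0, 0.6, 0, 0, 0, 35], [0, 0, 0.9, 0, 0, 0, 35], [0, 0, 0.9, 0, 0, 0, 35]]]'

```text
t: 3.78
position: [446.0, 209.2, 121.4]
tool_rot: [0.004, 0.051, 0.999, 0.002]
wrist_force: [0.7, -0.1, 0.6]
opening: 0.495
grasp_force: 41.5
```

```bash
python3 - <<'E'
from h import *
snap('side','pics/s2.png');s=state();print(s['position'],s['tool_rot'],s['opening'],s['wrist_force'])
b=cv2.imread('pics/s2.png')
cv2.imwrite('pics/v2.png',cv2.resize(b[110:230,160:280],None,fx=5,fy=5,interpolation=2))
E
```

```text
{'fovy': 48.420040588522134, 'cx': 275.85421591704085, 'cy': 200.9292685877557}
[445.58926903 208.96136797 119.25196703] [0.00299003 0.0508873  0.99869813 0.00189149] 0.500513275865603 [ 0.22325758 -0.70301858 -1.64950925]
```

View pics/v2.png

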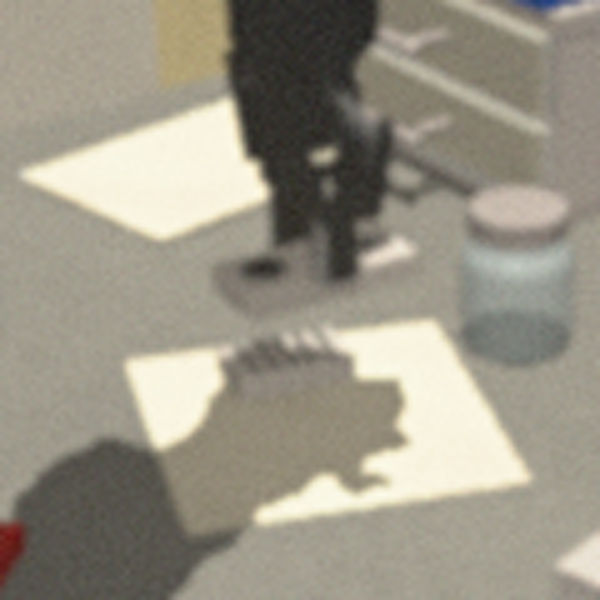

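The cartridge is held level, with its well at crop (263,268) towards the robot. Carrying it to above the bay.

Request:
move_arm --steps '[[[0.115, -0.33, 0, 0, 0, 0.04, 35], [0.23, -0.66, 0, 0, 0, 0.08, 35], [0.345, -1, 0, 0, 0, 0.111, 35], [0.345, -1, 0, 0, 0, 0.111, 35]]]'

```text
t: 4.17
position: [486.8, 79.1, 115.0]
tool_rot: [-0.0, -0.032, 0.999, -0.002]
wrist_force: [-0.8, -0.5, -1.4]
opening: 0.498
grasp_force: 41.5
```

Request:
move_arm --steps '[[[0.115, -0.33, 0, 0, 0, 0.04, 35], [0.23, -0.66, 0, 0, 0, 0.08, 35], [0.345, -1, 0, 0, 0, 0.111, 35], [0.345, -1, 0, 0, 0, 0.111, 35], [0.345, -1, 0, 0, 0, 0.111, 35]]]'

```text
t: 4.58
position: [526.6, -35.3, 114.7]
tool_rot: [-0.0, -0.12, 0.993, -0.0]
wrist_force: [0.1, 0.7, -0.2]
opening: 0.501
grasp_force: 41.5
```

Request:
move_arm --steps '[[[0, 0, -0.2, 0, 0, 0, 35], [0, 0, -0.33, 0, 0, 0, 35], [0, 0, -0.33, 0, 0, 0, 35], [0, 0, -0.33, 0, 0, 0, 35], [0, 0, -0.33, 0, 0, 0, 35]]]'

```text
t: 5.0
position: [526.6, -30.5, 76.3]
tool_rot: [-0.0, -0.124, 0.992, 0.0]
wrist_force: [-0.3, 0.6, -1.1]
opening: 0.497
grasp_force: 41.5
```

```bash
python3 - <<'E'
from h import *
snap('side','pics/s3.png');s=state();print(s['position'],s['tool_rot'],s['opening'],s['wrist_force'])
b=cv2.imread('pics/s3.png')
cv2.imwrite('pics/v3.png',cv2.resize(b[150:270,260:400],None,fx=5,fy=5,interpolation=2))
p=np.mean([state()['position'] for _ in range(5)],0);print(p)
c,sn=np.cos(.2465),np.sin(.2465)
for a in[(-50,22),(-50,-22),(50,-22),(-30,0)]:
  for z in(-8,8): print(a,z,(proj('side',[p[0]-.5+c*a[0]-sn*a[1],p[1]+sn*a[0]+c*a[1],p[2]+z])-[260,150])*5)
E
```

```text
{'fovy': 48.420040588522134, 'cx': 275.85421591704085, 'cy': 200.9292685877557}
[526.93006414 -30.78005304  76.59524875] [ 3.86633929e-04 -1.23953640e-01  9.92287934e-01  5.22135183e-05] 0.4958929970964971 [0.13588227 0.11115605 0.50634427]
[526.93006414 -30.78005304  76.59524875]
(-50, 22) -8 [140.57309085 321.80539602]
(-50, 22) 8 [141.74581663 293.21742677]
(-50, -22) -8 [217.9748679  352.29521029]
(-50, -22) 8 [219.74759941 323.36113238]
(50, -22) -8 [326.61339426 266.25678362]
(50, -22) 8 [329.03761656 238.48778594]
(-30, 0) -8 [201.99925122 319.1853596 ]
(-30, 0) 8 [203.61576444 290.66162926]
```

View pics/v3.png

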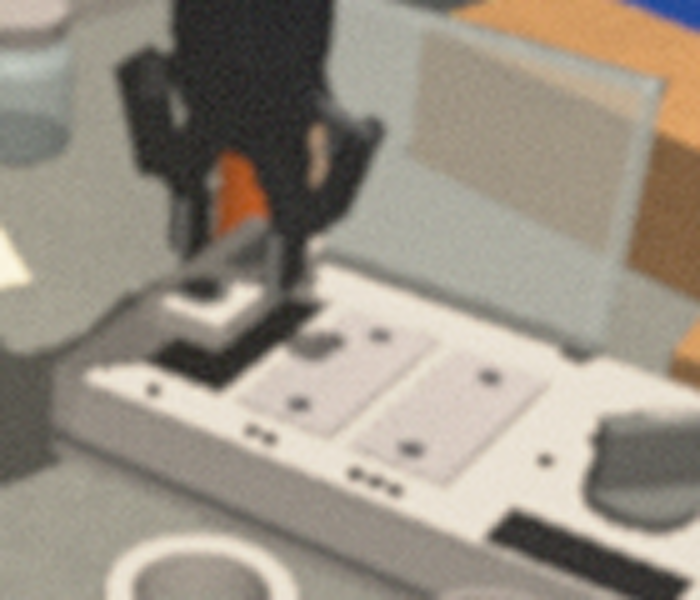

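The cartridge hangs over the open bay with its well at crop (205,287), near end, and the black pad at (215,387) to (320,303). I'll lower it close to the deck and compare the two from near.

Request:
move_arm --steps '[[[0, -0.012, -0.07, 0, 0, 0, 35], [0, -0.012, -0.125, 0, 0, 0, 35], [0, -0.012, -0.125, 0, 0, 0, 35], [0, -0.012, -0.125, 0, 0, 0, 35], [0, -0.012, -0.125, 0, 0, 0, 35]]]'

```text
t: 5.47
position: [526.6, -33.1, 60.8]
tool_rot: [-0.0, -0.123, 0.992, 0.0]
wrist_force: [-0.2, 0.1, -0.6]
opening: 0.5
grasp_force: 41.5
```

```bash
python3 - <<'E'
from h import *
snap('side','pics/s4.png');s=state();print(s['position'],s['tool_rot'],s['opening'],s['wrist_force'])
im=[]
for i in range(6): im.append(get_image('side')['color'].astype(float))
b=np.mean(im,0).astype(np.uint8)[:,:,::-1]
cv2.imwrite('pics/v4.png',cv2.resize(b[192:242,275:335],None,fx=12,fy=12,interpolation=2))
p=state()['position'];print(p)
c,sn=np.cos(.2465),np.sin(.2465)
f=lambda x,y,z,a:((proj('side',[x+c*a[0]-sn*a[1],y+sn*a[0]+c*a[1],z])-[275,192]+.5)*12-.5).round()
for a in[(-50,22),(-50,-22),(50,-22)]: print('cart',a,f(p[0]-.5,p[1],p[2]-8,a),f(p[0]-.5,p[1],p[2]+8,a))
for a in[(-53,25),(-53,-25),(53,-25)]: print('bay',a,f(526.2,-32.5,50,a))
E
```

```text
{'fovy': 48.420040588522134, 'cx': 275.85421591704085, 'cy': 200.9292685877557}
[526.77644355 -33.11929262  60.93975263] [ 6.22171335e-05 -1.23428231e-01  9.92353499e-01  1.37586564e-05] 0.49956986552933247 [-0.1173591   0.03027162 -0.8537727 ]
[526.74321914 -33.164676    60.9878008 ]
cart (-50, 22) [167. 345.] [170. 277.]
cart (-50, -22) [352. 419.] [356. 351.]
cart (50, -22) [611. 210.] [617. 144.]
bay (-53, 25) [144. 358.]
bay (-53, -25) [353. 443.]
bay (53, -25) [627. 219.]
```

View pics/v4.png

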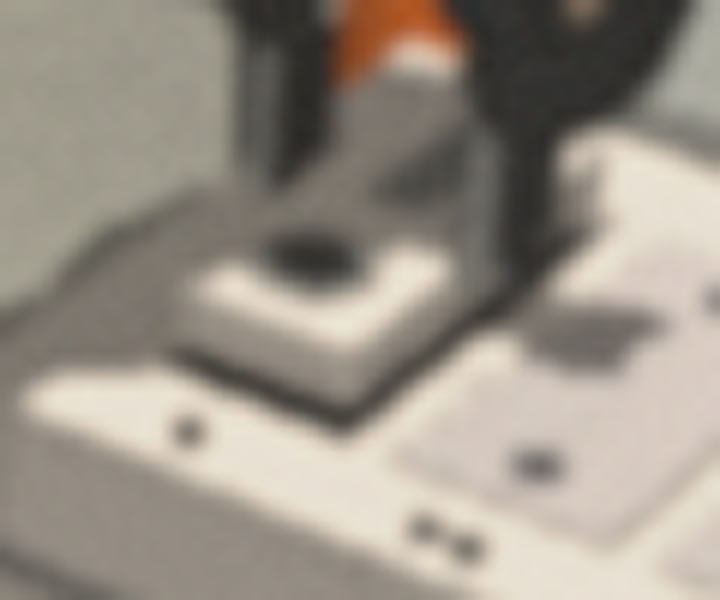

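Near view: the cartridge's lower front corner is at (345,408) and the bay's at (345,435). Both sit the same offset from prediction, so they are aligned. Lowering it in.

Request:
move_arm --steps '[[[0, 0.004, -0.02, 0, 0, 0, 35], [0, 0.004, -0.04, 0, 0, 0, 35], [0, 0.004, -0.06, 0, 0, 0, 35], [0, 0.004, -0.066, 0, 0, 0, 35], [0, 0.004, -0.066, 0, 0, 0, 35]]]'

```text
t: 6.23
position: [526.6, -32.6, 52.8]
tool_rot: [-0.0, -0.124, 0.992, -0.0]
wrist_force: [-1.4, 1.3, 0.5]
opening: 0.5
grasp_force: 41.6
```

```bash
python3 - <<'E'
from h import *
s=state();print(s['position'],s['wrist_force'],s['moment'],s['opening'])
E
```

```text
[526.62456261 -32.5759385   52.83315664] [-1.44823414  1.30389338  0.46298596] [ 0.01719113  0.04975253 -0.0183825 ] 0.49971433438859314
```

Request:
move_arm --steps '[[[0, 0, -0.008, 0, 0, 0, 35], [0, 0, -0.008, 0, 0, 0, 35], [0, 0, -0.008, 0, 0, 0, 35]]]'

```text
t: 6.48
position: [526.6, -32.6, 52.7]
tool_rot: [0.0, -0.123, 0.992, -0.0]
wrist_force: [-3.0, 0.5, 13.6]
opening: 0.496
grasp_force: 43.0
```

Request:
move_arm --steps '[[[0, 0, 0, 0, 0, 0, 58], [0, 0, 0, 0, 0, 0, 58], [0, 0, 0, 0, 0, 0, 58], [0, 0, 0, 0, 0, 0, 58], [0, 0, 0, 0, 0, 0, 58]]]'

```text
t: 6.9
position: [526.7, -32.7, 51.8]
tool_rot: [-0.0, -0.123, 0.992, 0.0]
wrist_force: [-1.1, 0.1, -0.4]
opening: 0.679
grasp_force: 0.0
```

Request:
move_arm --steps '[[[0, 0, 0.1, 0, 0, 0, 58], [0, 0, 0.3, 0, 0, 0, 58], [0, 0, 0.6, 0, 0, 0, 40], [-0.4, 0, 1, 0, 0, 0, 0], [-0.6, 0, 1, 0, 0, 0, 0]]]'

```text
t: 7.32
position: [461.7, -32.2, 172.4]
tool_rot: [0.003, -0.123, 0.992, 0.0]
wrist_force: [1.0, 0.1, -0.1]
opening: 0.26
grasp_force: 0.0
```

Request:
move_arm --steps '[[[-0.5, 0, 0.5, 0, 0, 0, 0], [-0.8, 0, 0.7, 0, 0, 0, 0], [-0.8, 0, 0.7, 0, 0, 0, 0], [-0.8, 0, 0.7, 0, 0, 0, 0]]]'

```text
t: 7.65
position: [358.4, -32.9, 257.0]
tool_rot: [0.001, -0.123, 0.992, -0.001]
wrist_force: [0.0, -0.0, -0.4]
opening: 0.001
grasp_force: 0.0
```

```bash
python3 - <<'E'
from h import *
s=state();print(s['position'],s['joint_positions'],s['opening'])
im={n:np.mean([get_image(n)['color'].astype(float) for i in range(5)],0).astype(np.uint8)[:,:,::-1] for n in('side','top')}
a=cv2.resize(im['side'][192:242,275:335],None,fx=7,fy=7,interpolation=2)
b=cv2.resize(im['top'][170:240,275:328],None,fx=7,fy=7,interpolation=2)
C=np.zeros((490,800,3),np.uint8);C[:350,:420]=a;C[:490,425:796]=b
cv2.imwrite('pics/v5.png',C)
c,sn=np.cos(.2465),np.sin(.2465)
f=lambda n,x,y,z,a,o:((proj(n,[x+c*a[0]-sn*a[1],y+sn*a[0]+c*a[1],z])-o+.5)*7-.5).round()
snap('side','pics/x.png');snap('top','pics/y.png')
for a in[(-50,22),(-50,-22),(50,-22),(50,22)]: print(f('side',526.2,-32.5,61,a,[275,192]),f('top',526.2,-32.5,61,a,[275,170])+[425,0])
E
```

```text
[358.37920744 -32.92555516 257.03524023] [ 0.26991537  0.13451748 -0.37788768  2.32292694  0.08121469  0.69383091
  1.65079984] 0.0005685351270968189
{'fovy': 48.420040588522134, 'cx': 275.85421591704085, 'cy': 200.9292685877557}
{'fovy': 44.56130943503989, 'cx': 282.0830819249493, 'cy': 213.0866102470216}
[ 97. 181.] [619. 389.]
[205. 224.] [723. 352.]
[357. 102.] [635. 123.]
[252.  64.] [533. 159.]
```

View pics/v5.png

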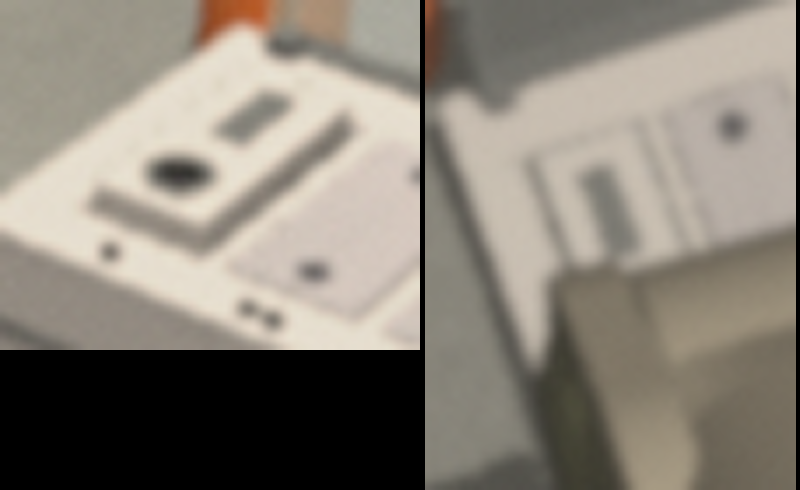

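The cartridge is seated flat in the one-dot bay with its well at (180,173) towards the robot. Next I'll plan the lid push from behind.

```bash
python3 - <<'E'
from h import *
q=[557.1,-143.2,.2465];c,s=np.cos(q[2]),np.sin(q[2])
W=lambda x,y:np.array([q[0]+c*x-s*y,q[1]+s*x+c*y])
L=lambda w:(c*(w[0]-q[0])+s*(w[1]-q[1]),-s*(w[0]-q[0])+c*(w[1]-q[1]))
k=800/560
for n,P in(('top',[(355,178),(470,168)]),('side',[(570,298),(622,283)])):
  for p in P: print('box base',n,L(ray(n,p[0]/k,p[1]/k,0)))
for p in [(355,163),(471,152)]:
  for z in(60,120): print('box top',z,L(ray('top',p[0]/k,p[1]/k,z)))
cmd=np.array([358.7,-32.7,256.])
P=[('over',[*W(30,55),256]),('behind',[*W(142,55),256]),('down',[*W(142,55),172])]
for th in(1.8,1.65,1.5,1.35,1.2,1.05,.9,.75,.6,.45,.3,.15,0):
  r=105+15*th/1.65;P.append((th,[*W(75-r*np.cos(th)+19*np.sin(th)+11,55),51+r*np.sin(th)+19*np.cos(th)]))
prev=cmd
for n,p in P: p=np.array(p);print(n,p.round(1),((p-prev)/120).round(3));prev=p
E
```

```text
box base top (np.float64(302.70085840131475), np.float64(176.19356675887903))
box base top (np.float64(240.69162326495325), np.float64(-60.16053391839459))
box base side (np.float64(251.06094291006443), np.float64(-26.02309878316023))
box base side (np.float64(370.8487043725941), np.float64(-86.20343275872524))
box top 60 (np.float64(308.9096178930024), np.float64(169.61421331232992))
box top 120 (np.float64(283.086639468909), np.float64(174.09746763929425))
box top 60 (np.float64(250.5916592790225), np.float64(-60.772536326728456))
box top 120 (np.float64(227.2786516552036), np.float64(-46.37357116029802))
over [572.8 -82.5 256. ] [ 1.784 -0.415  0.   ]
behind [681.4 -55.2 256. ] [0.905 0.228 0.   ]
down [681.4 -55.2 172. ] [ 0.   0.  -0.7]
1.8 [671.8 -57.6 164.9] [-0.08  -0.02  -0.059]
1.65 [654.7 -61.9 169.1] [-0.143 -0.036  0.035]
1.5 [637.3 -66.3 170.7] [-0.144 -0.036  0.013]
1.35 [620.2 -70.6 169.6] [-0.143 -0.036 -0.009]
1.2 [603.5 -74.8 165.9] [-0.139 -0.035 -0.031]
1.05 [587.8 -78.8 159.8] [-0.131 -0.033 -0.051]
0.9 [573.3 -82.4 151.5] [-0.121 -0.03  -0.07 ]
0.75 [560.3 -85.7 141.1] [-0.108 -0.027 -0.086]
0.6 [549.1 -88.5 129. ] [-0.093 -0.024 -0.101]
0.45 [539.8 -90.8 115.6] [-0.077 -0.019 -0.112]
0.3 [532.7 -92.6 101. ] [-0.059 -0.015 -0.121]
0.15 [527.8 -93.8  85.7] [-0.041 -0.01  -0.128]
0 [525.3 -94.5  70. ] [-0.022 -0.005 -0.131]
```

Request:
move_arm --steps '[[[0.3, -0.07, 0, 0, 0, 0, 0], [0.6, -0.14, 0, 0, 0, 0, 0], [0.892, -0.207, 0, 0, 0, 0, 0], [0.892, -0.207, 0, 0, 0, 0, 0]]]'

```text
t: 8.58
position: [476.8, -58.6, 254.0]
tool_rot: [0.002, -0.123, 0.992, 0.0]
wrist_force: [-0.2, 0.5, 0.2]
opening: 0.002
grasp_force: 0.0
```

Request:
move_arm --steps '[[[0.3, -0.07, 0, 0, 0, 0, 0], [0.6, -0.14, 0, 0, 0, 0, 0], [0.892, -0.208, 0, 0, 0, 0, 0], [0.892, -0.208, 0, 0, 0, 0, 0]]]'

```text
t: 8.92
position: [583.2, -83.9, 253.3]
tool_rot: [0.002, -0.123, 0.992, 0.0]
wrist_force: [0.5, 0.5, 0.2]
opening: 0.001
grasp_force: 0.0
```

Request:
move_arm --steps '[[[0.3, 0.07, 0, 0, 0, 0, 0], [0.6, 0.15, 0, 0, 0, 0, 0], [0.905, 0.228, 0, 0, 0, 0, 0], [0.905, 0.228, 0, 0, 0, 0, 0], [0.905, 0.228, 0, 0, 0, 0, 0]]]'

```text
t: 9.33
position: [686.9, -53.8, 252.5]
tool_rot: [-0.001, -0.124, 0.992, 0.001]
wrist_force: [0.1, -0.1, -0.5]
opening: 0.001
grasp_force: 0.0
```

Request:
move_arm --steps '[[[0, 0, -0.2, 0, 0, 0, 0], [0, 0, -0.45, 0, 0, 0, 0], [0, 0, -0.7, 0, 0, 0, 0], [0, 0, -0.7, 0, 0, 0, 0], [0, 0, -0.7, 0, 0, 0, 0]]]'

```text
t: 9.75
position: [684.1, -55.6, 169.1]
tool_rot: [-0.002, -0.123, 0.992, 0.0]
wrist_force: [0.2, 0.5, 0.6]
opening: 0.003
grasp_force: 0.0
```

```bash
python3 - <<'E'
from h import *
s=state();print(s['position'],s['tool_rot'],s['joint_positions'],s['wrist_force'])
E
```

```text
[684.08947069 -55.59770073 169.09961103] [-1.88815752e-03 -1.23303335e-01  9.92367224e-01  1.23287998e-04] [ 0.17154768  0.63147529 -0.27360017  1.7332342   0.22185565  0.8110684
  1.61208646] [0.18297316 0.54470736 0.58449161]
```

Request:
move_arm --steps '[[[-0.08, -0.02, -0.01, 0, 0, 0, 0], [-0.15, -0.038, -0.02, 0, 0, 0, 0], [-0.223, -0.056, -0.024, 0, 0, 0, 0], [-0.295, -0.074, -0.018, 0, 0, 0, 0], [-0.367, -0.092, -0.011, 0, 0, 0, 0]]]'

```text
t: 10.17
position: [641.2, -66.5, 170.1]
tool_rot: [0.001, -0.123, 0.992, -0.0]
wrist_force: [1.4, 0.7, 2.3]
opening: 0.0
grasp_force: 0.9
```

Request:
move_arm --steps '[[[-0.07, -0.018, -0.004, 0, 0, 0, 0], [-0.143, -0.036, -0.009, 0, 0, 0, 0], [-0.213, -0.053, -0.023, 0, 0, 0, 0], [-0.282, -0.071, -0.04, 0, 0, 0, 0]]]'

```text
t: 10.5
position: [607.0, -74.9, 164.0]
tool_rot: [0.0, -0.123, 0.992, -0.0]
wrist_force: [1.6, 0.6, 2.0]
opening: 0.003
grasp_force: 0.8
```

```bash
python3 - <<'E'
from h import *
s=state();print(s['position'],s['wrist_force'])
E
```

```text
[606.95982783 -74.92476832 164.01904003] [1.62203744 0.60020295 1.96926029]
```

Request:
move_arm --steps '[[[-0.066, -0.017, -0.025, 0, 0, 0, 0], [-0.131, -0.033, -0.051, 0, 0, 0, 0], [-0.192, -0.048, -0.085, 0, 0, 0, 0], [-0.252, -0.063, -0.121, 0, 0, 0, 0], [-0.306, -0.077, -0.163, 0, 0, 0, 0]]]'

```text
t: 10.92
position: [570.1, -84.1, 143.9]
tool_rot: [-0.0, -0.123, 0.992, 0.0]
wrist_force: [0.7, 0.0, 1.7]
opening: -0.002
grasp_force: 0.7
```

Request:
move_arm --steps '[[[-0.054, -0.013, -0.044, 0, 0, 0, 0], [-0.1, -0.025, -0.094, 0, 0, 0, 0], [-0.147, -0.037, -0.145, 0, 0, 0, 0], [-0.186, -0.047, -0.2, 0, 0, 0, 0], [-0.224, -0.056, -0.257, 0, 0, 0, 0]]]'

```text
t: 11.33
position: [543.6, -90.8, 112.8]
tool_rot: [-0.0, -0.123, 0.992, 0.0]
wrist_force: [0.3, 0.3, 1.2]
opening: 0.0
grasp_force: 0.6
```

Request:
move_arm --steps '[[[-0.03, -0.007, -0.06, 0, 0, 0, 0], [-0.059, -0.015, -0.121, 0, 0, 0, 0], [-0.08, -0.02, -0.185, 0, 0, 0, 0], [-0.1, -0.025, -0.249, 0, 0, 0, 0], [-0.111, -0.028, -0.314, 0, 0, 0, 0]]]'

```text
t: 11.75
position: [530.5, -94.1, 75.0]
tool_rot: [-0.0, -0.123, 0.992, 0.0]
wrist_force: [-1.0, 0.4, 0.5]
opening: -0.0
grasp_force: 0.5
```

```bash
python3 - <<'E'
from h import *
s=state();print(s['position'],s['wrist_force'])
E
```

```text
[530.48456378 -94.0550589   75.03245215] [-0.96525635  0.37784547  0.47820859]
```

Request:
move_arm --steps '[[[0, 0, -0.02, 0, 0, 0, 0], [0, 0, -0.04, 0, 0, 0, 0], [0, 0, -0.05, 0, 0, 0, 0], [0, 0, -0.05, 0, 0, 0, 0]]]'

```text
t: 12.08
position: [530.9, -93.8, 70.1]
tool_rot: [-0.0, -0.124, 0.992, -0.0]
wrist_force: [-0.4, -0.0, 0.2]
opening: -0.002
grasp_force: 0.4
```

Request:
move_arm --steps '[[[0, 0, -0.012, 0, 0, 0, 0], [0, 0, -0.012, 0, 0, 0, 0], [0, 0, -0.012, 0, 0, 0, 0]]]'

```text
t: 12.33
position: [531.0, -93.9, 69.9]
tool_rot: [0.0, -0.124, 0.992, -0.0]
wrist_force: [-5.8, 0.9, 18.4]
opening: 0.002
grasp_force: 9.7
```

The lid is shut: its face stopped at z 69.9 under an 18 N push. Now I'll lift off, turn the tool and go to the dial.

Request:
move_arm --steps '[[[0, 0, 0.3, 0, 0, 0, 0], [0, 0, 0.6, 0, 0, -0.08, 0], [0, -0.2, 0.9, 0, 0, -0.16, 60], [0, -0.4, 0.9, 0, 0, -0.24, 60], [0, -0.5, 0.9, 0, 0, -0.3, 60]]]'

```text
t: 12.75
position: [532.5, -157.0, 179.5]
tool_rot: [0.003, 0.116, 0.993, -0.001]
wrist_force: [-0.4, -0.6, -0.5]
opening: 0.416
grasp_force: 0.0
```

Request:
move_arm --steps '[[[0.1, -0.2, 0, 0, 0, -0.08, 60], [0.2, -0.4, 0, 0, 0, -0.16, 60], [0.3, -0.6, 0, 0, 0, -0.23, 60], [0.371, -0.78, 0, 0, 0, -0.31, 60], [0.371, -0.782, 0, 0, 0, -0.38, 60]]]'

```text
t: 13.17
position: [577.1, -253.1, 176.8]
tool_rot: [0.002, 0.404, 0.915, -0.001]
wrist_force: [-0.5, -0.1, -0.9]
opening: 0.706
grasp_force: 0.0
```

Request:
move_arm --steps '[[[0, 0, 0, 0, 0, -0.08, 60], [0, 0, 0, 0, 0, -0.16, 60], [0, 0, 0, 0, 0, -0.23, 60], [0, 0, 0, 0, 0, -0.31, 60], [0, 0, 0, 0, 0, -0.38, 60]]]'

```text
t: 13.58
position: [575.9, -247.7, 176.7]
tool_rot: [0.0, 0.653, 0.757, 0.0]
wrist_force: [-0.2, 0.8, 1.0]
opening: 0.705
grasp_force: 0.0
```

```bash
python3 - <<'E'
from h import *
s=state();print(s['position'],s['tool_rot'],s['joint_positions'],s['wrist_force'])
E
```

```text
[ 575.9231568  -247.7301361   176.67111991] [4.12769036e-04 6.53129643e-01 7.57245962e-01 2.30596059e-04] [ 0.18891102  0.54959656  0.18943407  1.89261262 -0.15131299  0.71213018
  0.61317158] [-0.21576049  0.7621091   1.02785601]
```

Request:
move_arm --steps '[[[-0.04, 0, 0, 0, 0, -0.07, 60], [-0.04, 0, 0, 0, 0, -0.15, 60], [-0.04, 0, 0, 0, 0, -0.22, 60], [-0.04, 0, 0, 0, 0, -0.29, 60], [-0.04, 0, 0, 0, 0, -0.36, 60]]]'

```text
t: 14.0
position: [571.1, -247.6, 176.7]
tool_rot: [0.0, 0.838, 0.545, 0.0]
wrist_force: [-0.6, -0.3, -0.3]
opening: 0.705
grasp_force: 0.0
```

Request:
move_arm --steps '[[[0, 0, 0, 0, 0, -0.07, 60], [0, 0, 0, 0, 0, -0.15, 60], [0, 0, 0, 0, 0, -0.22, 60], [0, 0, 0, 0, 0, -0.29, 60], [0, 0, 0, 0, 0, -0.36, 60]]]'

```text
t: 14.42
position: [571.2, -247.6, 176.7]
tool_rot: [0.0, 0.957, 0.29, 0.0]
wrist_force: [-0.3, -0.3, -0.1]
opening: 0.701
grasp_force: 0.0
```

Request:
move_arm --steps '[[[0, 0, 0, 0, 0, -0.07, 60], [0, 0, 0, 0, 0, -0.15, 60], [0, 0, 0, 0, 0, -0.22, 60], [0, 0, 0, 0, 0, -0.29, 60], [0, 0, 0, 0, 0, -0.36, 60]]]'

```text
t: 14.83
position: [571.2, -247.6, 176.6]
tool_rot: [0.0, 1.0, 0.011, 0.0]
wrist_force: [-0.2, 0.0, 0.1]
opening: 0.707
grasp_force: 0.0
```

Request:
move_arm --steps '[[[0, 0, -0.1, 0, 0, -0.07, 60], [0, 0, -0.2, 0, 0, -0.15, 60], [0, 0, -0.3, 0, 0, -0.22, 60], [0, 0, -0.4, 0, 0, -0.29, 60], [0, 0, -0.5, 0, 0, -0.36, 60]]]'

```text
t: 15.25
position: [571.3, -247.6, 116.0]
tool_rot: [-0.0, 0.963, -0.268, 0.0]
wrist_force: [1.0, -0.4, 0.1]
opening: 0.706
grasp_force: 0.0
```

```bash
python3 - <<'E'
from h import *
get_image('top');s=state();print(s['position'],s['tool_rot'],s['joint_positions'],s['wrist_force'])
im=np.mean([get_image('side')['color'].astype(float) for i in range(5)],0).astype(np.uint8)[:,:,::-1]
cv2.imwrite('pics/v6.png',cv2.resize(im[180:300,330:450],None,fx=5,fy=5,interpolation=2))
E
```

```text
[ 570.48623951 -246.57868465  113.66237046] [-1.90478545e-04  9.62524809e-01 -2.71191209e-01 -1.13345598e-03] [-0.15477031  0.7569373   0.76715062  1.96871685 -0.78129752  0.74339236
 -1.03157716] [-1.11710038e-03  1.88738752e+00 -2.18317273e+00]
```

Request:
move_arm --steps '[[[0, 0, -0.1, 0, 0, 0, 60], [0, 0, -0.2, 0, 0, 0, 60], [0, 0, -0.3, 0, 0, 0, 60], [0, 0, -0.4, 0, 0, 0, 60], [0, 0, -0.42, 0, 0, 0, 60]]]'

```text
t: 15.97
position: [569.6, -247.2, 63.5]
tool_rot: [-0.0, 0.964, -0.266, -0.002]
wrist_force: [-0.4, -0.1, 0.3]
opening: 0.699
grasp_force: 0.0
```

Request:
move_arm --steps '[[[0, 0, 0, 0, 0, 0, 60], [0, 0, 0, 0, 0, 0, 45], [0, 0, 0, 0, 0, 0, 30], [0, 0, 0, 0, 0, 0, 30], [0, 0, 0, 0, 0, 0, 30]]]'

```text
t: 16.38
position: [570.9, -247.9, 66.5]
tool_rot: [-0.0, 0.964, -0.266, 0.0]
wrist_force: [-0.6, 0.6, -1.0]
opening: 0.353
grasp_force: 0.0
```

Request:
move_arm --steps '[[[0, 0, 0, 0, 0, 0, 20], [0, 0, 0, 0, 0, 0, 14], [0, 0, 0, 0, 0, 0, 5], [0, 0, 0, 0, 0, 0, 5], [0, 0, 0, 0, 0, 0, 5]]]' --force 50

```text
t: 16.8
position: [570.6, -248.2, 66.5]
tool_rot: [0.0, 0.964, -0.266, 0.0]
wrist_force: [-1.5, -0.4, 6.2]
opening: 0.157
grasp_force: 49.2
```

Request:
move_arm --steps '[[[0, 0, 0, 0, 0, 0, 5], [0, 0, 0, 0, 0, 0, 5], [0, 0, 0, 0, 0, 0, 5]]]'

```text
t: 17.05
position: [570.7, -248.3, 66.5]
tool_rot: [0.0, 0.964, -0.266, 0.0]
wrist_force: [-1.5, -0.8, 5.4]
opening: 0.15
grasp_force: 49.2
```

```bash
python3 - <<'E'
from h import *
s=state();print(s['position'],s['tool_rot'],s['wrist_force'],s['moment'],s['opening'],s['grasp_force'])
E
```

```text
[ 570.65625173 -248.274754     66.47964053] [ 1.76127326e-04  9.64009782e-01 -2.65866572e-01  2.74664196e-04] [-1.51050592 -0.77110276  5.44677113] [-0.18343207  0.36369482 -0.03222312] 0.15033802108757113 49.21854794025421
```

Request:
move_arm --steps '[[[0, 0, 0, 0, 0, 0.06, 5], [0, 0, 0, 0, 0, 0.13, 5], [0, 0, 0, 0, 0, 0.2, 5], [0, 0, 0, 0, 0, 0.27, 5], [0, 0, 0, 0, 0, 0.33, 5]]]'

```text
t: 17.47
position: [570.7, -248.3, 66.5]
tool_rot: [0.0, 1.0, -0.007, 0.0]
wrist_force: [-0.9, -1.4, 4.0]
opening: 0.153
grasp_force: 50.8
```

```bash
python3 - <<'E'
from h import *
s=state();print(s['position'],s['tool_rot'],s['joint_positions'],s['wrist_force'],s['moment'],s['opening'],s['grasp_force'])
E
```

```text
[ 570.6746249  -248.26130324   66.50947046] [ 2.61079898e-04  9.99974419e-01 -7.14198072e-03  2.90929617e-04] [-0.0295986   0.7641122   0.55212227  1.98537539 -0.70880443  0.59091826
 -0.57769816] [-0.92550309 -1.39418479  3.99248719] [-0.19641444  0.29393695  0.02886412] 0.15317871126628138 50.76122045516968
```

Turning smoothly; 1.17 (fraction) left.

Request:
move_arm --steps '[[[0, 0, 0, 0, 0, 0.07, 5], [0, 0, 0, 0, 0, 0.14, 5], [0, 0, 0, 0, 0, 0.21, 5], [0, 0, 0, 0, 0, 0.28, 5], [0, 0, 0, 0, 0, 0.35, 5]]]'

```text
t: 17.88
position: [570.6, -248.3, 66.5]
tool_rot: [0.0, 0.964, 0.264, 0.0]
wrist_force: [-2.2, -1.4, 4.3]
opening: 0.154
grasp_force: 50.7
```

Request:
move_arm --steps '[[[0, 0, 0, 0, 0, 0.07, 5], [0, 0, 0, 0, 0, 0.14, 5], [0, 0, 0, 0, 0, 0.21, 5], [0, 0, 0, 0, 0, 0.28, 5], [0, 0, 0, 0, 0, 0.35, 5]]]'

```text
t: 18.3
position: [570.7, -248.3, 66.5]
tool_rot: [0.0, 0.856, 0.516, 0.0]
wrist_force: [-1.7, -0.9, 5.5]
opening: 0.161
grasp_force: 50.9
```

Request:
move_arm --steps '[[[0, 0, 0, 0, 0, 0.07, 5], [0, 0, 0, 0, 0, 0.14, 5], [0, 0, 0, 0, 0, 0.21, 5], [0, 0, 0, 0, 0, 0.28, 5], [0, 0, 0, 0, 0, 0.33, 5]]]'

```text
t: 18.72
position: [570.7, -248.3, 66.5]
tool_rot: [0.0, 0.695, 0.719, 0.0]
wrist_force: [-1.1, -0.8, 5.7]
opening: 0.154
grasp_force: 50.9
```

```bash
python3 - <<'E'
from h import *
s=state();r=s['tool_rot'];print(s['position'],r,2*np.arctan2(r[2],r[1]),s['wrist_force'],s['moment'],s['opening'],s['grasp_force'])
E
```

```text
[ 570.71290678 -248.32843545   66.48855668] [3.86695116e-04 6.95357064e-01 7.18664319e-01 1.31536942e-05] 1.6037592576570687 [-1.12839551 -0.78548906  5.67091136] [-0.20425124  0.35461964  0.06058867] 0.15427594381386114 50.897297859191895
```

Request:
move_arm --steps '[[[0, 0, 0, 0, 0, 0.06, 5], [0, 0, 0, 0, 0, 0.11, 5], [0, 0, 0, 0, 0, 0.136, 5], [0, 0, 0, 0, 0, 0.136, 5], [0, 0, 0, 0, 0, 0.136, 5]]]'

```text
t: 19.13
position: [570.7, -248.3, 66.5]
tool_rot: [0.0, 0.618, 0.786, 0.0]
wrist_force: [-0.8, -0.9, 6.2]
opening: 0.159
grasp_force: 50.9
```

```bash
python3 - <<'E'
from h import *
s=state();r=s['tool_rot'];print(2*np.arctan2(r[2],r[1]),s['wrist_force'],s['moment'],s['joint_positions'])
E
```

```text
1.810236839829478 [-0.83553766 -0.91679964  6.21297073] [-0.23236116  0.31199111 -0.00109563] [ 0.27479559  0.69030765  0.06740697  1.96508773 -0.09120552  0.48853242
  0.64680625]
```

Yaw 1.810 against a target of 1.817, and the moment about z is zero, so it is sitting in the detent. Releasing and withdrawing, then a final look.

Request:
move_arm --steps '[[[0, 0, 0, 0, 0, 0, 25], [0, 0, 0, 0, 0, 0, 45], [0, 0, 0, 0, 0, 0, 45], [0, 0, 0, 0, 0, 0, 45], [0, 0, 0, 0, 0, 0, 45]]]'

```text
t: 19.55
position: [570.6, -247.6, 65.9]
tool_rot: [-0.0, 0.617, 0.787, -0.0]
wrist_force: [-0.2, -0.6, 0.6]
opening: 0.522
grasp_force: 0.0
```

Request:
move_arm --steps '[[[0, 0, 0.15, 0, 0, 0, 45], [0, 0, 0.4, 0, 0, 0, 45], [0, 0, 0.7, 0, 0, 0, 45], [0, 0, 1, 0, 0, 0, 45], [0, 0, 1, 0, 0, 0, 45]]]'

```text
t: 19.97
position: [573.5, -249.2, 192.6]
tool_rot: [0.004, 0.617, 0.787, 0.002]
wrist_force: [2.2, -0.6, -0.7]
opening: 0.526
grasp_force: 0.0
```

Request:
move_arm --steps '[[[-0.3, 0, 0.3, 0, 0, 0, 45], [-0.6, 0, 0.5, 0, 0, 0, 45], [-0.9, 0, 0.5, 0, 0, 0, 45], [-1, 0, 0.5, 0, 0, 0, 45], [-1, 0, 0.5, 0, 0, 0, 45]]]'

```text
t: 20.38
position: [446.5, -248.1, 246.9]
tool_rot: [-0.0, 0.618, 0.786, -0.0]
wrist_force: [-0.4, -0.5, -0.2]
opening: 0.526
grasp_force: 0.0
```

Request:
move_arm --steps '[[[0, 0.3, 0.2, 0, 0, 0, 45], [0, 0.6, 0.2, 0, 0, 0, 45], [0, 0.9, 0.2, 0, 0, 0, 45], [0, 1, 0.2, 0, 0, 0, 45], [0, 1, 0.2, 0, 0, 0, 45]]]'

```text
t: 20.8
position: [451.5, -124.1, 270.1]
tool_rot: [-0.0, 0.615, 0.789, 0.001]
wrist_force: [0.0, -0.4, 0.3]
opening: 0.529
grasp_force: 0.0
```

```bash
python3 - <<'E'
from h import *
im={n:np.mean([get_image(n)['color'].astype(float) for i in range(5)],0).astype(np.uint8)[:,:,::-1] for n in('side','top')}
a=cv2.resize(im['side'][180:300,250:450],(800,480),interpolation=2)[:,:]
a=cv2.resize(a,(500,300));b=cv2.resize(im['top'][125:245,265:415],(375,300),interpolation=2)
c=cv2.resize(im['side'],(400,300))
C=np.zeros((600,800,3),np.uint8);C[:300,:500]=a;C[300:,:375]=b;C[300:,400:]=c;C[:300,500:]=cv2.resize(im['side'][215:265,365:415],(300,300),interpolation=2)
cv2.imwrite('pics/v7.png',C)
E
```

```text
(no output)
```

View pics/v7.png

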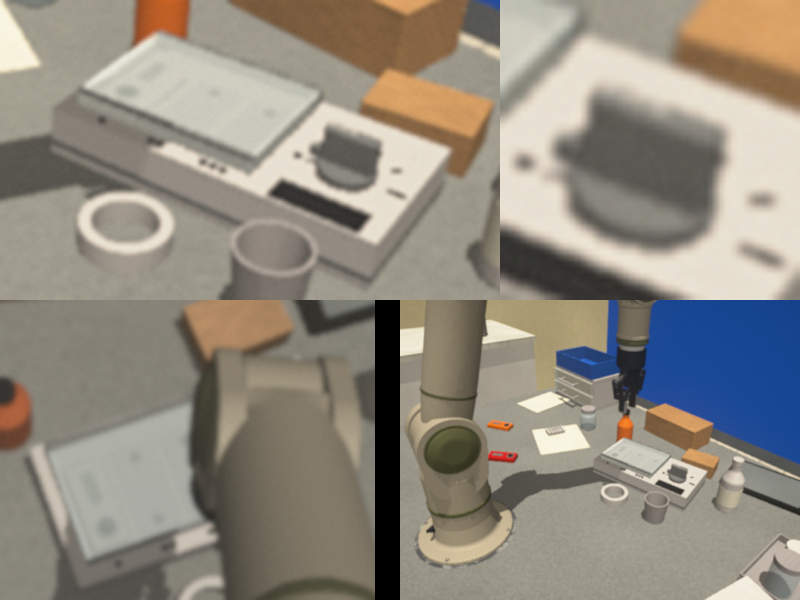

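The lid lies flat over the bays at (200,100). The dial's nose at (568,148) points to the single dot at (522,162), and everything else is still in place.

```bash
python3 -c "from plant import *; print(job_done())"
```

```text
the job is handed in; nothing more can be done
None
```

I laid the cartridge flat in the one-dot bay with its well towards the robot, shut the lid, turned the dial to one dot, and handed the job in at about 22 s on the robot's clock; no verdict was returned.

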